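# Bed a mould core with a ratchet press, then release the press

## Robot

A 6-joint arm with a two-finger parallel gripper is mounted at the origin on a cart in front of the work surface, level with it; the furniture and walls round the work are solid. World frame = base frame: x ahead of the robot, y to its left, z up, the work surface at z = 0. Lengths are in m, angles in rad, forces in N, time in s.
With the tool pointing down it reaches from about 0.375 to 0.975 m from the base axis. Payload 3.8 kg.
Tool frame: the origin (TCP) lies between the finger pads; the fingertips stand ahead of it and the grasp point (between the pads) lies 3 mm ahead of it (ctrl.tip_reach is the z of the fingertips in the tool frame, in m); z points along the fingers, x is the direction in which the jaws open and shut, and the axes are right-handed (so a half turn about z gives the same grasp; the last joint's range is limited). The gripper opens to 85 mm and grips with 20 to 120 N. Pads are 22 mm wide; open, the fingers measure 114 mm over their backs; the gripper's body (76 mm by 85 mm) begins 54 mm behind the grasp point. The pads swing forward as they close: fully open they stand 13 mm farther back than shut.
Start: joints at [1.252, 0.264, 1.604, -0, 1.274, -0.037], TCP at [0.188, 0.648, 0.253] pointing down, gripper open.
Joint ranges: [-2.63, 2.63], [-0.94, 2.18], [0.31, 2.57], [-1.31, 4.45], [0, 2.66], [-2.55, 2.55]. Speed limits (rad/s): [2.57, 2.57, 3.14, 3.14, 3.14, 3.14].

## Interface

Orientations are given as a unit quaternion [x, y, z, w].
In Python, from station import ctrl gives the robot as it stands.
- The arm moves only by the tool move_arm, never from a script. Its argument "motion" is text: rows parted by semicolons, each of 6 numbers parted by spaces: the shift along the tool's x, y, z in units of 25 mm (1.0 is 25 mm), then the turn, a rotation vector about the tool's x, y, z in units of 10 degrees (1.0 is 10 degrees). A call has 1 to 20 rows; each row shifts and turns the commanded pose from where the row before left it, along the tool's axes as they then stand; what a row does not reach is not made up. A row lasts 1/8 s, in which the tool goes at most 62.5 mm and 10.7 degrees, less where a joint would pass 70% of its speed; a pose out of reach is approached as far as the arm can. A call is refused whole if a number of a shift passes 1 or a number of a turn 1, either way. A call with a gripper value outside its range is refused whole. "gripper" is the opening, from 0 (shut) to 1 (fully open), set as the call begins (left out, the last holds). The fingers move at their own pace and stop on an object; "squeeze" is the grip in N (left out, the last holds). Time passes only in rows, so rows that do not move let the fingers close. It gives the time, the measured TCP pose, the force and the opening at its end, in the units of the state.
- ctrl.observe(): the state, without advancing time (a new reading comes with each control period).
- ctrl.read_camera(name): name is "scene" or "side" or "wrist"; returns a dict with "frame" (480x640x3 uint8, red, green, blue), "depth" (480x640 float32, m along the optical axis (not along the pixel's ray), 0 where there is no reading), "intrinsics" (3x3 intrinsics, pixels), "extrinsics" (4x4, takes a point from world to camera coordinates). Camera axes: x right, y down, z forward; pixel columns grow to the right and rows downward; lengths in m; the calibration is good to about 2 mm. A picture is of the moment at which its call begins.
- ctrl.hand_in(): hands the job in, once; it reports no verdict.
Trained networks look in the newest picture that a camera, given by its name, has taken for a name from the list of things; names that differ only in an ending like _2 or _b are one class to them, and where a whole thing is asked for, a point or a joint stands for the part that bears it (a point fixed in the world has none). Each returns a list of dicts, best first, with "conf" (0 to 1); they miss things now and then, are a little off and sometimes report something else, mostly with a low value. They report only what shows in the picture. A call takes as long as a camera call.
- ctrl.recognise(name, camera): "rect" ([left, top, right, bottom] as shares, 0 to 1, of the picture: columns of its width, rows of its height, round what is visible of it).
- ctrl.outline_of(name, camera): "region" (480x640 bool, what is visible of it) and "rect" ([left, top, right, bottom] as shares, 0 to 1, of the picture: columns of its width, rows of its height, round what is visible of it).
The state is a dict: "time": time; "q": joint angles; "qvel": joint speeds; "joint_torque": joint torques, N m; "tool_pos": TCP position; "tcp_rot": TCP orientation; "wrist_force": force on the tool from outside, world axes, zero at the start; "torque": the same for the moment, N m; "grip_width": opening from 0.0 (shut) to 1.0 (fully open).
Only numpy, scipy, OpenCV 4.12 (cv2) and the standard library are available. Lean on these libraries where they do the work, as an engineer would, in place of code of your own. Each camera call takes 0.05 s, during which the arm holds its last target.

## Task

The wooden core block lies loose in the frame of the small ratchet press. Click the black knob clockwise, one tooth at a time, until the pad holds the core firmly against the hidden end stop with your hand off the knob, but stop at the first click that pushes back firmly: do not crush it. Then flip the pawl out of the wheel by its upright post, and only then wind the knob back anticlockwise until the ram is fully home; leave the pawl out, leave the core bedded where it is without touching it, and disturb nothing else.

Things in the scene. Friction and masses are not known exactly. Their poses are not given: they have to be found in the camera images.
- press: Grey bench press, fixed; base plate 175 x 365 x 15 mm, mainly along y. Origin on the bench top, on the centre line of the core's channel; y axis = the way the ram pushes, x axis across it, away from the robot. In this frame (mm) the knob axis is at (20, -135); the grey gear box under it reaches z 42.
- frame_mouth (a point): Middle of the roof's near edge over the core's aluminium channel, 65 mm above the bench (highest point there). Channel 59 mm wide inside, walls to z 37 mm, from 65 mm before to 69 mm beyond this point along the press y axis. Under the roof, out of sight, is the end stop; its depth differs by up to 9 mm either way from job to job, so where the core comes to rest is not known beforehand.
- knob_grip (a point): Middle of the black knob's upright grip bar, on its vertical axis, 86 mm above the bench. Bar 48 mm long, 14 thick, z 66 to 106 mm, a light dot on top at one end. The point turns with it: x axis along the bar to the dot, y axis across (pinch across y). Below turn with it a collar (46 mm diameter, z 54 to 68) and the steel ratchet wheel (76 mm diameter, z 46 to 54).
- knob (a joint): Knob angle, rad: 0 with the ram fully home (hard stop), growing clockwise seen from above; starts at 0.04 to 0.25. The ram advances 20 mm per rad. With the pawl in it turns clockwise but is held against turning back at multiples of 0.349 rad: a tooth drops in about 0.05 past a multiple and, let go, a loaded knob settles back onto it. 4 to 7 clicks are needed, at most 2.5 rad.
- pad: Steel pad, face 44 x 24 mm, on a spring plunger on the ram; origin mid-face, 31 mm above the bench. The spring gives 1 mm per 1.2 N: once the core is on the stop each click adds about 8 N (before, it slides at under 2 N). Wanted: over 5 N hands-off, never over 22 N. At the knob: friction 0.03 N m + 0.08 per rad/s + up to 0.03 of pawl drag, plus 0.02 N m per N at the pad.
- pawl (a joint): Pawl angle, rad, growing as it swings out of the wheel (anticlockwise from above): 0 to 0.12 riding in the teeth, 0.6 fully out at its stop. An over-centre spring holds it in below 0.3, out above 0.3. When it is freed under load the knob springs back by itself until only some 1 to 2 N is left at the pad, then stays.
- pawl_post (a point): Middle of the upright round steel post on the pawl's tail, 76 mm above the bench; 15 mm diameter, top at z 94, tail arm below it at z 46 to 54 mm. It swings about the vertical pawl pivot 46 mm away, anticlockwise seen from above to free the pawl: about 27 mm of arc in all, with a push of 3 to 12 N depending on how hard the press squeezes.
- pawl_pivot (a point): Axis of the pawl's vertical pivot pin, at wheel height (50 mm above the bench), fixed to the press; pin top at z 60 mm.
- core_mid (a point): Centre of the core: plain wooden block 55 mm wide, 90 mm long (along the press y axis), 35 mm high, loose in the channel on the base plate. Starts centred 10 to 14 mm along +y of the press origin; bedded it is centred 19 to 37 mm along, depending on the hidden stop.
- core: The same wooden block, origin under its middle (its long sides are turned -0.244 rad from this body's y axis). Not to be touched by the robot.
- marker: Bystander: white felt marker with a black cap, 128 mm long, 14 mm thick, lying behind the press; origin under its middle.
- glue_bottle: Bystander: small white bottle with a red cap, 39 x 110 mm, behind the press; origin under its middle.
- bolt_1: Bystander: short steel bolt, 48 x 35 x 17 mm, in front of the press; origin under its middle.
- sanding_block: Bystander: brick-red sanding block, 76 x 104 x 26 mm, on the right; origin under its middle.

How it is judged:
On the way, in this order (a step that is already met when the one before it is completed fails the run):
1. with the pawl in and the hand off everything, the ratchet alone holds the pad against the core with more than 5 N (contact force between pad and core above 5 N and contact force between the fingers and anything else below 0.3 N and value of joint pawl below 0.2 rad), for 0.3 s.
2. the pawl is flipped out while the knob is still wound forward (value of joint pawl above 0.45 rad and value of joint knob above 0.7 rad), for 0.1 s.
At the end, for the whole second after the job is handed in: The knob is back within 0.1 rad of its stop and still, the pawl is out (above 0.45 rad), the pad is off the core, and the core lies at rest where it was bedded, at least 17.5 mm along the press axis (value of joint knob below 0.1 rad and value of joint pawl above 0.45 rad and velocity of joint knob below 0.1 rad/s and y of core_mid in the frame of press above 0.0175 m and contact force between pad and core below 0.3 N and linear speed of core below 0.02 m/s); the robot touches nothing.
It fails at once if the pad presses the core with more than 22 N (contact force between pad and core above 22 N).
It fails at once if the robot touches the core (contact force between the arm and core above 0.5 N).
It fails at once if the fingers push the core (contact force between the fingers and core above 0.5 N).
It fails at once if a bystander is moved by more than 30 mm (distance of any of marker, glue_bottle, bolt_1, sanding_block from where it was at the start of the episode above 0.03 m).
It also fails if it takes over 67 s, if anything falls off the work surface, if the arm or the gripper's body presses on something with over 40 N, if the wrist force passes 120 N, or if a joint passes its speed limit or range.

## Working session

There is one attempt and no reset: what is moved stays moved. The work goes in short steps, Python scripts to look and compute and a tool call to move; the robot and the scene stay as the last step left them, time stands still between calls to the robot, and variables do not carry over. Pictures are saved under pics/ and viewed, and the job is handed in when it is done.

Besides the shell and the picture viewer there is one more tool, called by a JSON object that holds its "op" and its "data", one argument or row to a line. move_arm: Moves the arm, as the interface text tells. Its arguments: {"type":"object","properties":{"motion":{"type":"string"},"gripper":{"type":"number"},"squeeze":{"type":"number"}},"required":["motion"]}

```bash
mkdir -p pics; ls; cat > h.py <<'E'
from station import ctrl
import numpy as np, cv2
def cam(n):
    return ctrl.read_camera(n)
def save(c,fn): cv2.imwrite('pics/'+fn, c['frame'][:,:,::-1])
def world(c):
    K=np.array(c['intrinsics']);E=np.array(c['extrinsics']);d=c['depth']
    v,u=np.mgrid[0:480,0:640]
    p=np.stack([(u-K[0,2])/K[0,0]*d,(v-K[1,2])/K[1,1]*d,d],-1)
    return (p-E[:3,3])@E[:3,:3]
def proj(c,P):
    K=np.array(c['intrinsics']);E=np.array(c['extrinsics'])
    q=E[:3,:3]@np.array(P)+E[:3,3]; q=K@q; return q[:2]/q[2]
E
python3 - <<'E'
from h import *
s=ctrl.observe();print(s)
for n in['scene','side','wrist']:
    c=cam(n);save(c,n+'0.png');np.savez('pics/'+n+'0.npz',**c)
    print(n,np.linalg.inv(c['extrinsics']).round(3).tolist())
    for t in['press','knob_grip','pawl_post','pawl_pivot','frame_mouth','core','pad','bolt_1']:
        r=ctrl.recognise(t,n)
        for k in r[:2]: print(t,round(k['conf'],2),(np.array(k['rect'])*[640,480,640,480]).round().tolist())
E
```

```text
pics
{'time': 0.0, 'q': array([ 1.25215290e+00,  2.64719417e-01,  1.60538769e+00, -5.16575210e-05,
        1.27370163e+00, -3.68761828e-02]), 'qvel': array([-2.49939339e-04,  8.87636013e-04, -1.40748878e-03, -1.90719123e-03,
       -9.81469300e-04, -8.05890496e-05]), 'joint_torque': array([-2.63662630e-03, -5.15094566e+01, -3.67320979e+01, -3.01265436e-04,
        1.28016292e-02,  1.15633250e-05]), 'tool_pos': array([0.1874718 , 0.64772582, 0.25197732]), 'tcp_rot': array([ 7.99386481e-01,  6.00816133e-01, -8.95606486e-04,  6.52884857e-04]), 'wrist_force': array([0.22203276, 0.37354496, 0.45634634]), 'torque': array([ 0.03747449, -0.00273387, -0.00497014]), 'grip_width': 1.0040617482729355}
scene [[-0.837, -0.414, 0.358, 0.181], [-0.547, 0.623, -0.559, 0.573], [0.008, -0.664, -0.748, 0.965], [0.0, 0.0, 0.0, 1.0]]
press 0.56 [218.0, 210.0, 386.0, 351.0]
knob_grip 0.76 [304.0, 212.0, 337.0, 250.0]
knob_grip 0.6 [204.0, 250.0, 223.0, 290.0]
pawl_post 0.54 [333.0, 222.0, 378.0, 244.0]
pawl_post 0.46 [221.0, 231.0, 265.0, 263.0]
pawl_pivot 0.56 [213.0, 214.0, 386.0, 352.0]
frame_mouth 0.89
[... 158 characters left out ...]
503, 0.695, -1.007], [0.017, -0.816, -0.578, 0.816], [0.0, 0.0, 0.0, 1.0]]
press 0.7 [254.0, 195.0, 355.0, 298.0]
press 0.16 [277.0, 210.0, 310.0, 233.0]
knob_grip 0.64 [305.0, 228.0, 336.0, 255.0]
pawl_post 0.63 [295.0, 248.0, 310.0, 272.0]
pawl_post 0.59 [336.0, 214.0, 355.0, 240.0]
pawl_pivot 0.93 [254.0, 198.0, 356.0, 294.0]
pawl_pivot 0.73 [290.0, 247.0, 310.0, 273.0]
frame_mouth 0.68 [251.0, 196.0, 357.0, 293.0]
core 0.57 [282.0, 211.0, 309.0, 234.0]
pad 0.58 [343.0, 323.0, 386.0, 353.0]
bolt_1 0.68 [283.0, 209.0, 311.0, 235.0]
bolt_1 0.46 [240.0, 229.0, 254.0, 244.0]
wrist [[0.278, 0.926, 0.257, 0.123], [0.961, -0.268, -0.074, 0.668], [0.0, 0.268, -0.964, 0.374], [0.0, 0.0, 0.0, 1.0]]
```

View pics/scene0.png

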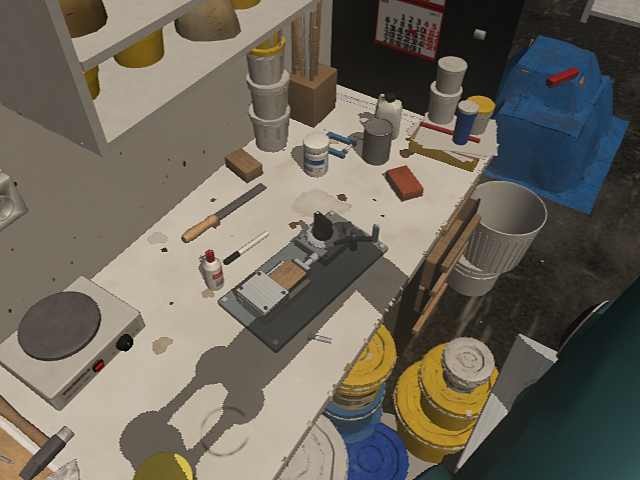

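View pics/side0.png

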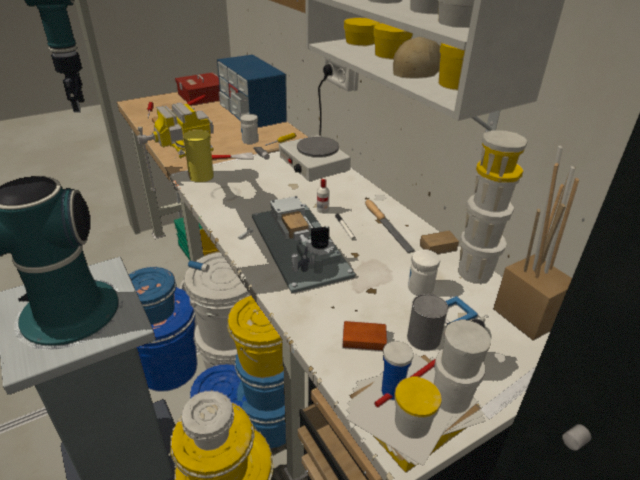

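```bash
python3 - <<'E'
import cv2
a=cv2.imread('pics/scene0.png')[180:380,180:420];cv2.imwrite('pics/scene0z.png',cv2.resize(a,None,fx=3,fy=3,interpolation=cv2.INTER_CUBIC))
a=cv2.imread('pics/side0.png')[170:320,220:400];cv2.imwrite('pics/side0z.png',cv2.resize(a,None,fx=4,fy=4,interpolation=cv2.INTER_CUBIC))
E
```

```text
(no output)
```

View pics/scene0z.png

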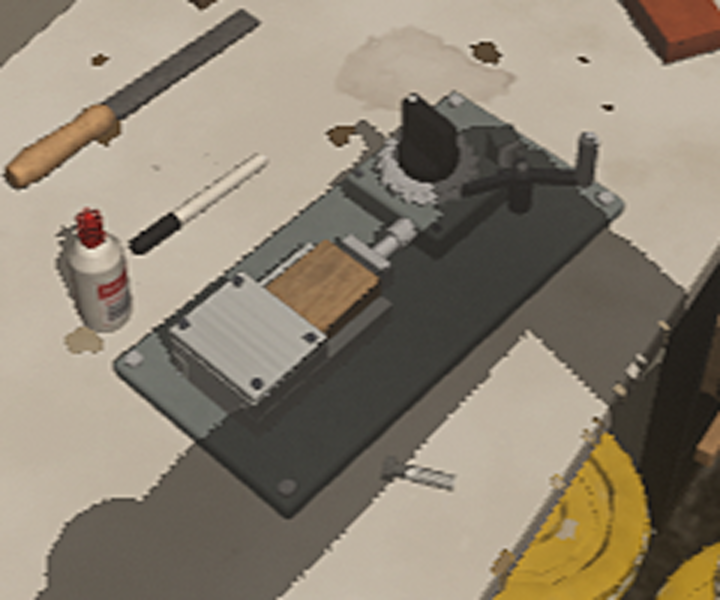

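View pics/side0z.png

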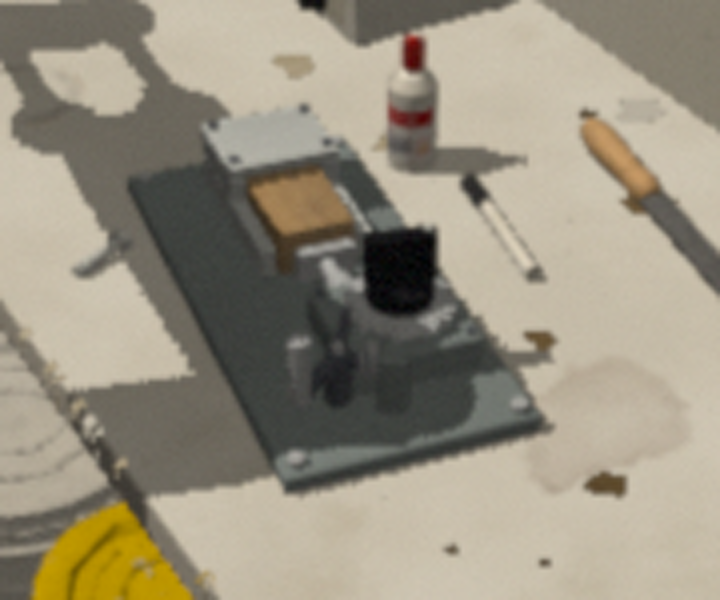

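```bash
python3 - <<'E'
from h import *
for n,pts in[('scene',[(320,218),(376,228),(353,236),(386,249),(277,351),(219,302),(331,212),(265,293),(282,273),(301,265),(315,312)]),('side',[(320,240),(294,259),(304,262),(290,222)])]:
    c=dict(np.load(f'pics/{n}0.npz'));W=world(c)
    for u,v in pts: print(n,u,v,W[v,u].round(4))
    # ortho map
    m=(W[...,2]>0.003)&(W[...,2]<0.13)&(c['depth']>0)
    k=m&(W[...,2]>0.088)&(abs(W[...,0]-W[218,320,0] if n=='scene' else W[...,0]-W[240,320,0])<0.1)
E
```

```text
scene 320 218 [ 0.6086 -0.1216  0.1034]
scene 376 228 [ 0.4964 -0.1701  0.095 ]
scene 353 236 [ 0.5396 -0.1502  0.0608]
scene 386 249 [ 0.4767 -0.1977  0.0108]
scene 277 351 [0.5331 0.1497 0.0052]
scene 219 302 [0.6987 0.1263 0.0134]
scene 331 212 [ 0.6381 -0.2189  0.0214]
scene 265 293 [0.6076 0.0829 0.0652]
scene 282 273 [0.6145 0.0151 0.0526]
scene 301 265 [ 0.597  -0.03    0.0444]
scene 315 312 [0.5174 0.0367 0.014 ]
side 320 240 [ 0.604  -0.1258  0.0677]
side 294 259 [ 0.4968 -0.1813  0.0842]
side 304 262 [ 0.5348 -0.1634  0.0478]
side 290 222 [0.5882 0.0094 0.0506]
```

View pics/wrist0.png

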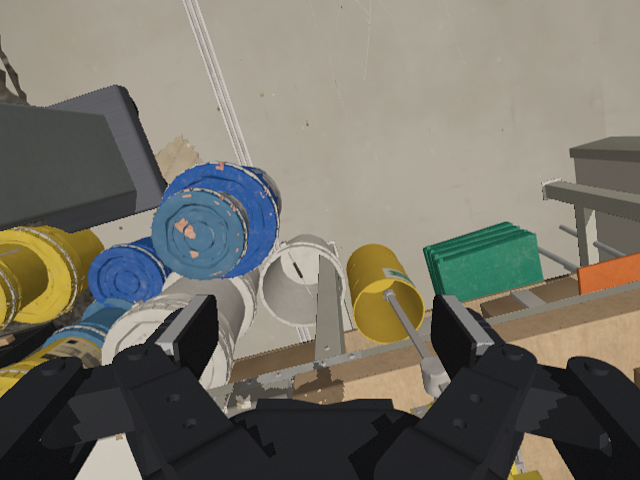

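```bash
cat >> h.py <<'E'
from scipy.spatial.transform import Rotation as Ro
def plan(target, yaw=None, s=None):
    """shift in tool frame units & turn to target pos, yaw=world angle of tool x axis (tool down)"""
    s=s or ctrl.observe(); R=Ro.from_quat(s['tcp_rot'])
    d=R.inv().apply(np.array(target)-s['tool_pos'])/0.025
    xt=R.apply([1,0,0]); cy=np.arctan2(xt[1],xt[0])
    out=[d.round(2)]
    if yaw is not None:
        Rt=Ro.from_matrix(np.array([[np.cos(yaw),np.sin(yaw),0],[np.sin(yaw),-np.cos(yaw),0],[0,0,-1]]))
        out.append(np.degrees((R.inv()*Rt).as_rotvec()).round(2)/10)
    print('yaw',cy.round(4),'pos',s['tool_pos'].round(4),'q6',s['q'][5].round(3),'shift',out[0].tolist(),'turn',out[1].tolist() if yaw is not None else '')
E
python3 - <<'E'
from h import *
c=dict(np.load('pics/scene0.npz'));W=world(c)
P=W.reshape(-1,3);C=c['frame'].reshape(-1,3)
m=(P[:,2]>0.1)&(P[:,2]<.112)&(abs(P[:,0]-.606)<.05)&(abs(P[:,1]+.122)<.05)
print(m.sum());q=P[m]
for a,b in zip(q.round(3),C[m]):print(a,b)
print(ctrl.tip_reach)
plan([0.5,-0.1,0.27],np.pi/2-.1)
E
```

```text
124
[ 0.622 -0.13   0.11 ] [77 72 65]
[ 0.623 -0.136  0.104] [79 73 66]
[ 0.626 -0.129  0.106] [133 123 109]
[ 0.624 -0.13   0.106] [164 157 146]
[ 0.622 -0.13   0.107] [189 185 175]
[ 0.621 -0.132  0.106] [148 143 137]
[ 0.618 -0.133  0.107] [64 60 58]
[ 0.627 -0.127  0.104] [88 80 70]
[ 0.625 -0.127  0.104] [18 16 15]
[ 0.621 -0.125  0.108] [113 110 102]
[ 0.62  -0.127  0.108] [176 170 160]
[ 0.618 -0.128  0.108] [131 127 119]
[ 0.616 -0.129  0.108] [42 40 37]
[ 0.616 -0.133  0.104] [40 37 35]
[ 0.625 -0.122  0.106] [60 54 48]
[ 0.622 -0.123  0.107] [31 29 27]
[ 0.622 -0.126  0.105] [36 33 28]
[ 0.62  -0.127  0.105] [35 31 28]
[ 0.619 -0.129  0.103] [37 34 32]
[ 0.616 -0.129  0.106] [40 38 34]
[ 0.612 -0.13   0.107] [30 29 26]
[ 0.624 -0.121  0.104] [63 58 51]
[ 0.623 -0.124  0.102] [37 34 31]
[ 0.62  -0.124  0.104] [45 40 38]
[ 0.618 -0.125  0.104] [46 42 38]
[ 0.616 -0.125  0.106] [47 43 40]
[ 0.613 -0.124  0.109] [48 45 41]
[ 0.611 -0.126  0.108] [47 43 40]
[ 0.612 -0.131  0.102] [43 40 35]
[ 0.609 -0.131  0.104] [34 32 29]
[ 0.622 -0.122  0.102] [37 34 31]
[ 0.619 -0.122  0.104
[... 2548 characters left out ...]
02] [47 43 39]
[ 0.582 -0.12   0.105] [47 43 39]
[ 0.58  -0.121  0.106] [38 35 32]
[ 0.595 -0.113  0.1  ] [44 41 37]
[ 0.591 -0.114  0.101] [42 39 35]
[ 0.589 -0.115  0.102] [44 41 36]
[ 0.585 -0.113  0.106] [47 43 39]
[ 0.583 -0.114  0.107] [46 43 39]
[ 0.582 -0.116  0.105] [47 43 39]
[ 0.581 -0.118  0.104] [44 41 36]
[ 0.581 -0.122  0.1  ] [39 36 31]
[ 0.592 -0.111  0.101] [43 41 36]
[ 0.587 -0.112  0.102] [41 38 33]
[ 0.585 -0.112  0.104] [43 40 35]
[ 0.583 -0.114  0.103] [44 42 38]
[ 0.58  -0.113  0.106] [43 40 36]
[ 0.581 -0.118  0.101] [41 39 33]
[ 0.583 -0.114  0.1  ] [45 41 37]
0.022
yaw 1.289 pos [0.1877 0.6484 0.2533] q6 -0.037 shift [-25.28, 20.32, -0.67] turn [-0.0, -0.0, -1.042]
```

{"op": "move_arm", "data": {
  "motion": "-1 0.95 0 0 0 0;-1 0.95 0 0 0 0;-1 0.95 0 0 0 0;-1 0.95 0 0 0 0;-1 0.95 0 0 0 0;-1 0.95 0 0 0 0;-1 0.95 0 0 0 0;-1 0.95 0 0 0 0;-1 0.95 0 0 0 0;-1 0.95 0 0 0 0;-1 0.95 0 0 0 0;-1 0.95 0 0 0 0",
  "gripper": 1
}}

```text
time: 2.85
tool_pos: [0.3785, 0.28, 0.2535]
tcp_rot: [0.799, 0.601, 0.0, 0.0]
wrist_force: [-0.4, -0.0, -0.8]
grip_width: 0.996
```

{"op": "move_arm", "data": {
  "motion": "-1 0.95 0 0 0 0;-1 0.95 0 0 0 0;-1 0.95 0 0 0 0;-1 0.95 0 0 0 0;-1 0.95 0 0 0 0;-1 0.95 0 0 0 0;-1 0.95 0 0 0 0;-1 0.95 0 0 0 0;-1 0.95 0 0 0 0;-1 0.95 0 0 0 0;-1 0.95 0 0 0 0;-1 0.95 0 0 0 0;0 0 0 0 0 0;0 0 0 0 0 0"
}}

```text
time: 4.6
tool_pos: [0.5681, -0.0862, 0.2531]
tcp_rot: [0.8, 0.601, -0.0, -0.0]
wrist_force: [0.8, 0.6, 0.1]
grip_width: 0.999
```

```bash
python3 - <<'E'
from h import *
c=cam('wrist');save(c,'wrist1.png');np.savez('pics/wrist1.npz',**c)
plan([0.602,-0.122,0.15],1.32)
s=ctrl.observe();print(s['time'],s['wrist_force'],s['torque'])
E
```

```text
yaw 1.2893 pos [ 0.568  -0.0859  0.2532] q6 -1.483 shift [-1.01, 1.71, 4.13] turn [-0.003, -0.002, -0.176]
4.65 [ 0.19241127  0.75577249 -0.17251759] [ 0.02374141 -0.02358542  0.04320175]
```

View pics/wrist1.png

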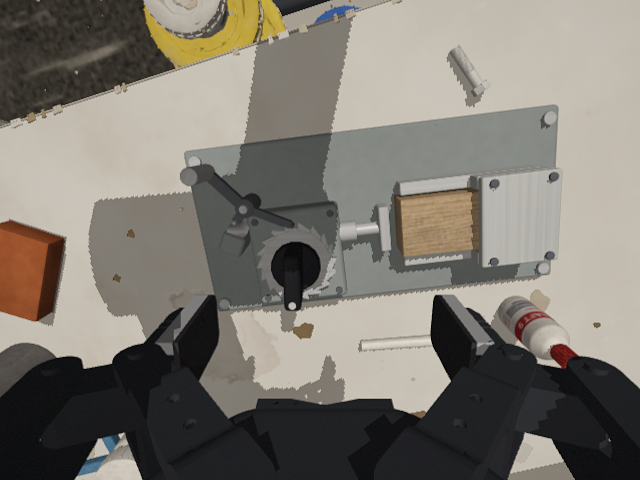

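```bash
python3 - <<'E'
from h import *
c=dict(np.load('pics/wrist1.npz'));W=world(c)
c2=dict(np.load('pics/scene0.npz'));W2=world(c2)
# plate rect
m=((abs(W[...,2]-.015)<.003)&(W[...,0]<.75)).astype(np.uint8)
m=cv2.morphologyEx(m,cv2.MORPH_OPEN,np.ones((3,3)))
n,l,st,_=cv2.connectedComponentsWithStats(m);i=1+st[1:,4].argmax()
pts=W[l==i][:,:2].astype(np.float32)*1000
r=cv2.minAreaRect(pts);print('plate',r)
def pr(n,mm):
    q=W[mm];print(n,mm.sum(),q.mean(0).round(4),np.median(q,0).round(4))
    return q
near=lambda x,y,r:np.hypot(W[...,0]-x,W[...,1]-y)<r
q=pr('bar',(abs(W[...,2]-.106)<.005)&near(.602,-.122,.04))
b=cv2.minAreaRect(q[:,:2].astype(np.float32)*1000);print(b)
q=pr('post',(abs(W[...,2]-.094)<.005)&near(.497,-.172,.03))
q=pr('pin',(abs(W[...,2]-.060)<.003)&near(.54,-.15,.02))
q=pr('wheel',(abs(W[...,2]-.054)<.003)&near(.602,-.122,.042));print(cv2.minEnclosingCircle(q[:,:2].astype(np.float32)*1000))
q=pr('collar',(abs(W[...,2]-.068)<.003)&near(.602,-.122,.03))
if len(q):print(cv2.minEnclosingCircle(q[:,:2].astype(np.float32)*1000))
q=pr('roof',(abs(W[...,2]-.065)<.004)&near(.61,.08,.08));print(cv2.minAreaRect(q[:,:2].astype(np.float32)*1000))
hs=[(292,306),(292,245),(190,176),(244,210),(254,203),(385,225),(400,225),(478,222),(437,225)]
for u,v in hs:print(u,v,W[v,u].round(4))
E
```

```text
plate ((589.0494384765625, -37.33665466308594), (364.00347900390625, 173.99749755859375), 80.77452850341797)
bar 942 [ 0.6015 -0.1227  0.1056] [ 0.6013 -0.1226  0.1058]
((602.407958984375, -123.14310455322266), (13.988909721374512, 47.14659118652344), 74.36918640136719)
post 304 [ 0.4996 -0.1746  0.0936] [ 0.4996 -0.1745  0.0938]
pin 104 [ 0.5444 -0.1566  0.0593] [ 0.5416 -0.1545  0.0594]
wheel 2187 [ 0.5957 -0.1205  0.0543] [ 0.5913 -0.1175  0.0544]
((600.3202514648438, -122.90217590332031), 40.240230560302734)
collar 963 [ 0.6019 -0.1208  0.0679] [ 0.6018 -0.1153  0.0679]
((602.0449829101562, -122.88146209716797), 23.00370216369629)
roof 7183 [0.614  0.0807 0.0651] [0.6134 0.0808 0.065 ]
((616.2739868164062, 81.2579574584961), (69.83490753173828, 83.51102447509766), 80.72406768798828)
292 306 [ 0.6212 -0.1284  0.107 ]
292 245 [ 0.5797 -0.1181  0.0758]
190 176 [ 0.4999 -0.1738  0.0947]
244 210 [ 0.5409 -0.1522  0.0597]
254 203 [ 0.5387 -0.1444  0.0477]
385 225 [ 0.5938 -0.0329  0.043 ]
400 225 [ 0.5978 -0.0192  0.0429]
478 222 [0.6133 0.0502 0.0495]
437 225 [0.6052 0.0127 0.0505]
```

{"op": "move_arm", "data": {
  "motion": "-0.52 0.86 0.5 0 0 0;-0.52 0.86 0.5 0 0 -0.05;0 0 0.88 0 0 0;0 0 0.88 0 0 0;0 0 0.88 0 0 0;0 0 0.88 0 0 0;0 0 0.88 0 0 0;0 0 0.88 0 0 0;0 0 0 0 0 0;0 0 0 0 0 0",
  "gripper": 1,
  "squeeze": 30
}}

```text
time: 5.9
tool_pos: [0.6029, -0.1228, 0.0972]
tcp_rot: [0.797, 0.605, 0.0, 0.0]
wrist_force: [0.4, 0.5, -0.2]
grip_width: 0.998
```

```bash
python3 - <<'E'
from h import *
plan([0.602,-0.123,0.096],1.298)
s=ctrl.observe();print(s['time'],s['wrist_force'],s['torque'])
c=cam('wrist');save(c,'wrist2.png');np.savez('pics/wrist2.npz',**c)
E
```

```text
yaw 1.2986 pos [ 0.6029 -0.1228  0.0972] q6 -1.54 shift [-0.02, -0.03, 0.05] turn [0.006, -0.001, 0.003]
5.9 [ 0.4293255   0.54051142 -0.22723611] [0.00401751 0.03435463 0.01078094]
```

View pics/wrist2.png

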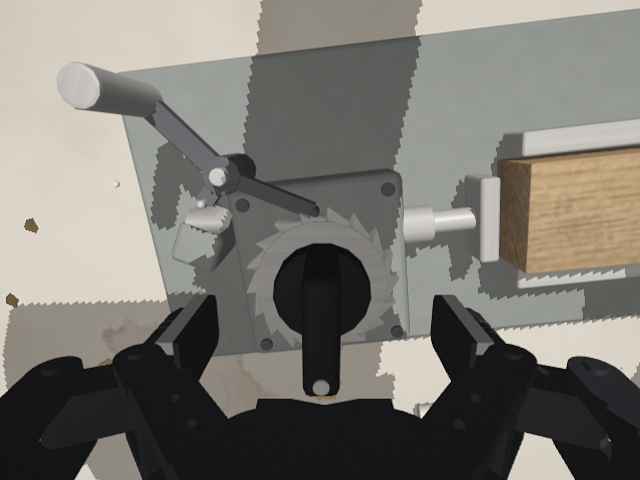

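{"op": "move_arm", "data": {
  "motion": "0 0 0 0 0 0;0 0 0 0 0 0;0 0 0 0 0 0;0 0 0 0 0 0;0 0 0 0 0 0;0 0 0 0 0 0",
  "gripper": 0,
  "squeeze": 30
}}

```text
time: 6.7
tool_pos: [0.6024, -0.1238, 0.0965]
tcp_rot: [0.797, 0.604, -0.0, 0.0]
wrist_force: [-1.5, -2.4, 2.2]
grip_width: 0.16
```

```bash
cat >> h.py <<'E'
def st(n=5):
    T=[];F=[]
    for i in range(n):
        s=ctrl.observe();T.append(s['torque']);F.append(s['wrist_force'])
        if n>1: ctrl.read_camera('side')
    R=Ro.from_quat(s['tcp_rot']);x=R.apply([1,0,0]);yaw=np.arctan2(x[1],x[0])
    print('t',round(s['time'],2),'knob',round((1.298-yaw)%(2*np.pi)+.112,3),'pos',s['tool_pos'].round(4),'F',np.mean(F,0).round(2),'T',np.mean(T,0).round(3),'Tzs',np.round([t[2] for t in T],3),'grip',round(s['grip_width'],3),'q6',s['q'][5].round(3),'jt6',round(s['joint_torque'][5],3))
E
python3 -c "
from h import *
st(3)"
```

```text
t 6.8 knob 0.112 pos [ 0.6024 -0.1238  0.0965] F [-2.04 -2.76  2.56] T [-0.406  0.282  0.033] Tzs [ 0.073  0.028 -0.003] grip 0.157 q6 -1.54 jt6 0.02
```

{"op": "move_arm", "data": {
  "motion": "0 0 0 0 0 0.41;0 0 0 0 0 0.41;0 0 0 0 0 0.41;0 0 0 0 0 0.41;0 0 0 0 0 0.41;0 0 0 0 0 0.41;0 0 0 0 0 0.41;0 0 0 0 0 0.41;0 0 0 0 0 0.41;0 0 0 0 0 0.41;0 0 0 0 0 0.41;0 0 0 0 0 0.41;0 0 0 0 0 0.41;0 0 0 0 0 0.41;0 0 0 0 0 0;0 0 0 0 0 0"
}}

```text
time: 8.85
tool_pos: [0.6033, -0.123, 0.0965]
tcp_rot: [0.989, 0.148, 0.001, -0.0]
wrist_force: [1.6, 1.6, -0.1]
grip_width: 0.159
```

```bash
python3 -c "
from h import *
st(4)
c=cam('scene');save(c,'scene3.png');np.savez('pics/scene3.npz',**c)
c=cam('wrist');save(c,'wrist3.png');np.savez('pics/wrist3.npz',**c)
a=cv2.imread('pics/scene3.png')[180:380,180:420];cv2.imwrite('pics/scene3z.png',cv2.resize(a,None,fx=3,fy=3,interpolation=cv2.INTER_CUBIC))
"
```

```text
t 9.0 knob 1.114 pos [ 0.6032 -0.1231  0.0965] F [2.66 1.12 0.06] T [ 0.217 -0.517  0.081] Tzs [0.106 0.047 0.067 0.105] grip 0.158 q6 -0.539 jt6 0.089
```

View pics/scene3z.png

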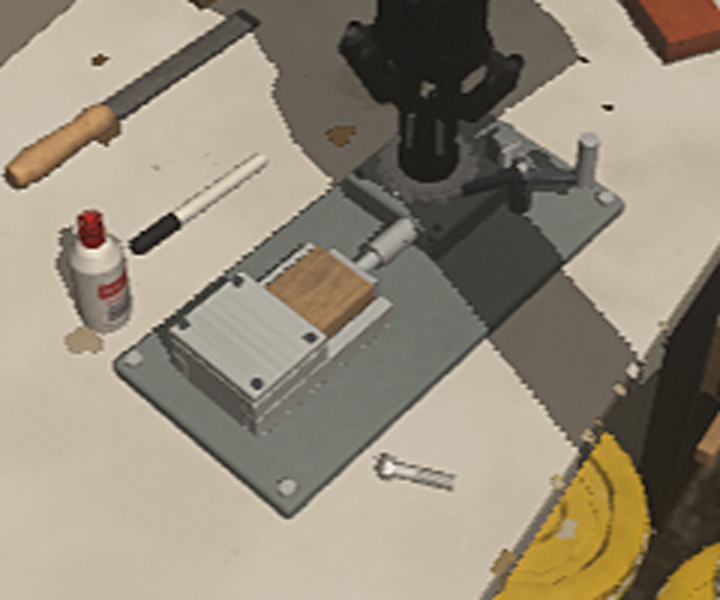

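View pics/wrist3.png

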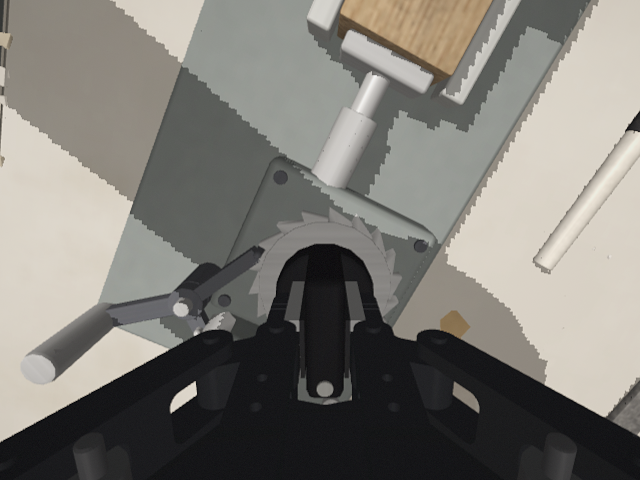

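{"op": "move_arm", "data": {
  "motion": "0 0 0 0 0 0.33;0 0 0 0 0 0.33;0 0 0 0 0 0.33;0 0 0 0 0 0.33;0 0 0 0 0 0.33;0 0 0 0 0 0.33;0 0 0 0 0 0"
}}

```text
time: 10.02
tool_pos: [0.6037, -0.123, 0.0965]
tcp_rot: [1.0, -0.025, 0.001, -0.0]
wrist_force: [5.8, 2.4, -0.7]
grip_width: 0.16
```

```bash
cat > m.py <<'E'
from h import *
import sys
st(4)
i=sys.argv[1]
c=cam('wrist');save(c,f'wrist{i}.png');np.savez(f'pics/wrist{i}.npz',**c)
E
cat > prof.py <<'E'
from h import *
import sys
# profile along press y: rectify top view in press frame
O=np.array([.6039,.0134]);a=-.161;X=np.array([np.cos(a),np.sin(a)]);Y=np.array([-np.sin(a),np.cos(a)])
ims=[]
for i in sys.argv[1:]:
    c=dict(np.load(f'pics/wrist{i}.npz'))
    # homography at z=.031+.006 (top of rod approx) : press rect x -40..40, y -110..60 mm, 4px/mm
    z=.037
    src=[];dst=[]
    for x,y in[(-40,-110),(40,-110),(40,40),(-40,40)]:
        P=np.r_[O+X*x/1000+Y*y/1000,z];src.append(proj(c,P));dst.append([(y+110)*5,(x+40)*3.5])
    H=cv2.getPerspectiveTransform(np.float32(src),np.float32(dst))
    im=cv2.warpPerspective(c['frame'],H,(750,280))[:,:,::-1].copy()
    for k in range(0,750,50):
        cv2.line(im,(k,0),(k,8),(0,0,255),1)
    ims.append(im[70:210] if len(sys.argv)>3 else im)
cv2.imwrite('pics/prof_'+'_'.join(sys.argv[1:])+'.png',np.vstack(ims))
E
python3 m.py 4; python3 prof.py 2 3 4
```

```text
t 10.18 knob 1.459 pos [ 0.6037 -0.123   0.0966] F [ 6.02  2.51 -0.99] T [ 0.427 -0.994  0.22 ] Tzs [0.193 0.192 0.273 0.221] grip 0.158 q6 -0.193 jt6 0.213
```

View pics/prof_2_3_4.png

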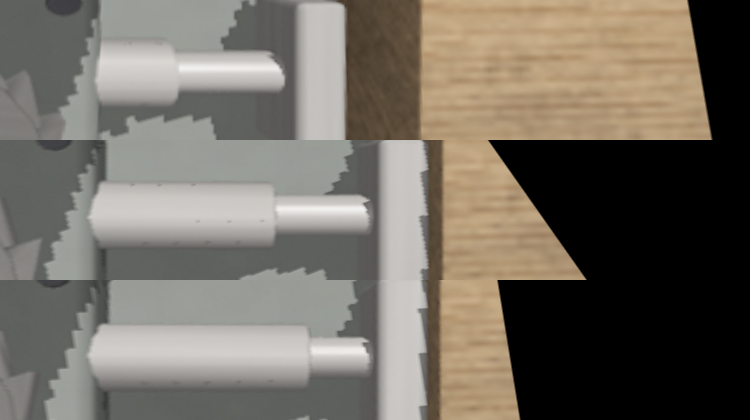

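{"op": "move_arm", "data": {
  "motion": "0 0 0 0 0 0.2;0 0 0 0 0 0;0 0 0 0 0 -0.25;0 0 0 0 0 -0.25;0 0 0 0 0 0;0 0 0 0 0 0"
}}

```text
time: 11.02
tool_pos: [0.6036, -0.1231, 0.0966]
tcp_rot: [1.0, 0.002, 0.001, -0.0]
wrist_force: [5.9, 2.7, -0.9]
grip_width: 0.162
```

```bash
python3 m.py 5
```

```text
t 11.18 knob 1.407 pos [ 0.6036 -0.123   0.0965] F [ 5.6   2.56 -0.64] T [ 0.436 -0.94   0.253] Tzs [0.265 0.19  0.326 0.231] grip 0.159 q6 -0.246 jt6 0.261
```

```bash
python3 prof.py 3 4 5; python3 -c "
from h import *
st(4)"
```

```text
t 11.43 knob 1.407 pos [ 0.6036 -0.123   0.0965] F [ 5.63  2.33 -0.7 ] T [ 0.403 -0.954  0.273] Tzs [0.298 0.284 0.222 0.289] grip 0.16 q6 -0.246 jt6 0.261
```

View pics/prof_3_4_5.png

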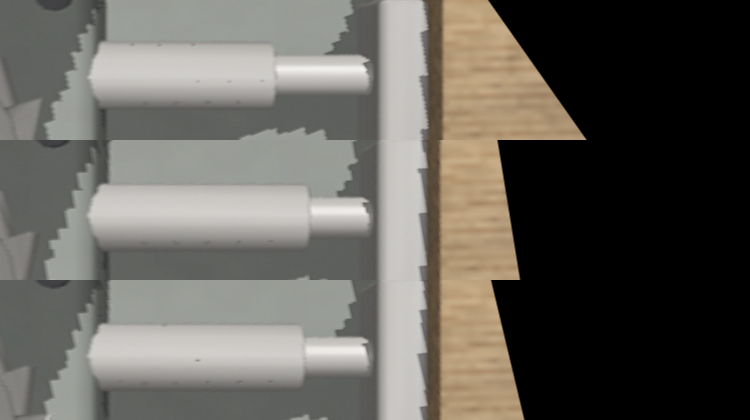

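View pics/wrist5.png

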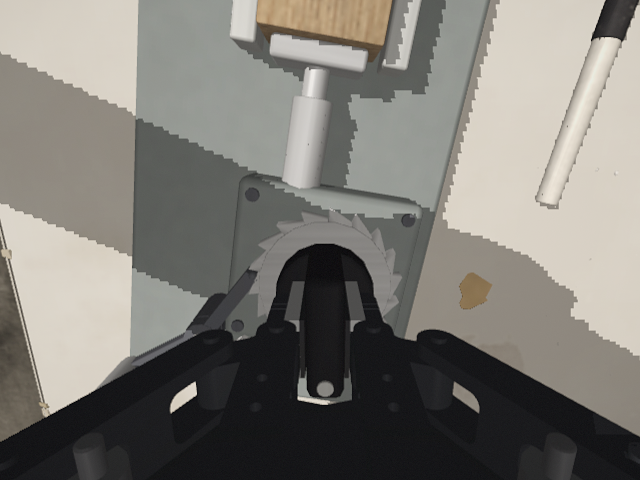

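{"op": "move_arm", "data": {
  "motion": "0 0 0 0 0 0;0 0 0 0 0 0;0 0 0 0 0 0;0 0 0 0 0 0;0 0 0 0 0 0;0 0 0 0 0 0",
  "gripper": 1
}}

```text
time: 12.22
tool_pos: [0.6024, -0.1234, 0.0963]
tcp_rot: [1.0, 0.001, -0.0, 0.0]
wrist_force: [0.2, -0.6, -0.3]
grip_width: 1.0
```

```bash
python3 m.py 6; python3 prof.py 4 5 6
```

```text
t 12.38 knob 1.407 pos [ 0.6025 -0.1234  0.0963] F [ 0.35 -0.07 -0.38] T [-0.019  0.005  0.013] Tzs [-0.017  0.011  0.019  0.04 ] grip 1.003 q6 -0.245 jt6 0.0
```

View pics/prof_4_5_6.png

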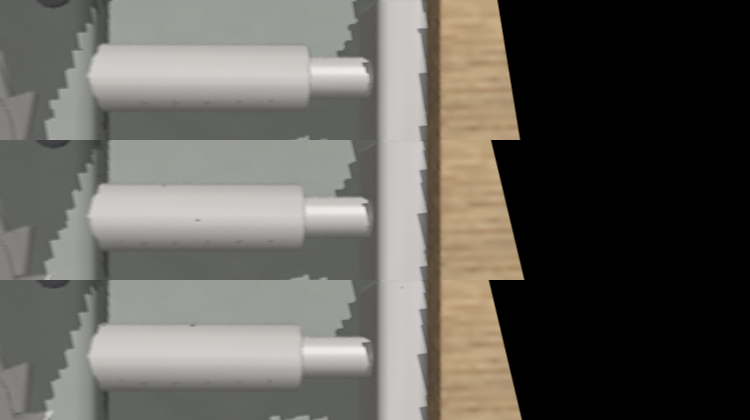

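View pics/wrist6.png

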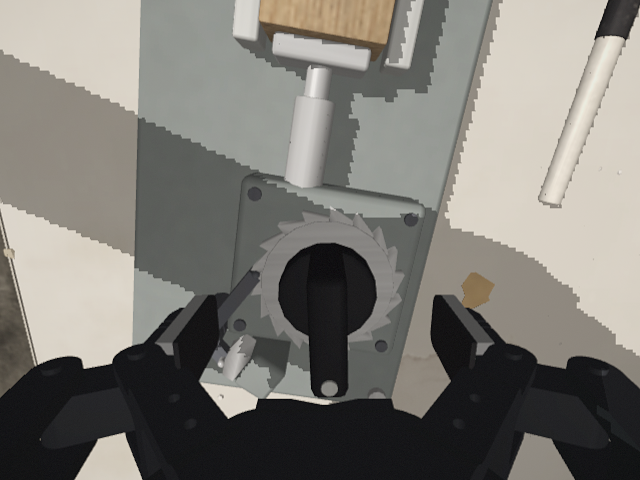

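{"op": "move_arm", "data": {
  "motion": "0 0 -0.72 0 0 0;0 0 -0.72 0 0 0;0 0 -0.72 0 0 0;-0.824 0.41 0 0 0 0;-0.824 0.41 0 0 0 0;-0.824 0.41 0 0 0 0;-0.824 0.41 0 0 0 0;-0.824 0.41 0 0 0 0;0 0 0 0 0 0.91;0 0 0 0 0 0.91;0 0 0 0 0 0.91;0 0 0 0 0 0.91;0 0 0 0 0 0.91;0 0 0 0 0 0;0 0 0 0 0 0",
  "gripper": 1
}}

```text
time: 14.35
tool_pos: [0.4992, -0.1752, 0.1503]
tcp_rot: [0.923, -0.384, 0.0, 0.0]
wrist_force: [-0.2, 0.1, -0.6]
grip_width: 0.999
```

```bash
python3 m.py 7; python3 -c "
from h import *
plan([.4995,-.1745,.084],-.797)
c=dict(np.load('pics/wrist7.npz'));W=world(c)
m=(abs(W[...,2]-.094)<.004)&(np.hypot(W[...,0]-.4995,W[...,1]+.1745)<.03)
print(m.sum(),W[m].mean(0))"
```

```text
t 14.5 knob 2.2 pos [ 0.4995 -0.175   0.1503] F [ 0.   -0.3  -0.11] T [ 0.004  0.001 -0.008] Tzs [ 0.007  0.024 -0.026 -0.037] grip 1.002 q6 0.406 jt6 -0.017
yaw -0.7906 pos [ 0.4995 -0.1749  0.1503] q6 0.407 shift [-0.01, -0.01, 2.65] turn [0.0, -0.0, 0.037]
588 [ 0.50007266 -0.17387437  0.09374698]
```

View pics/wrist7.png

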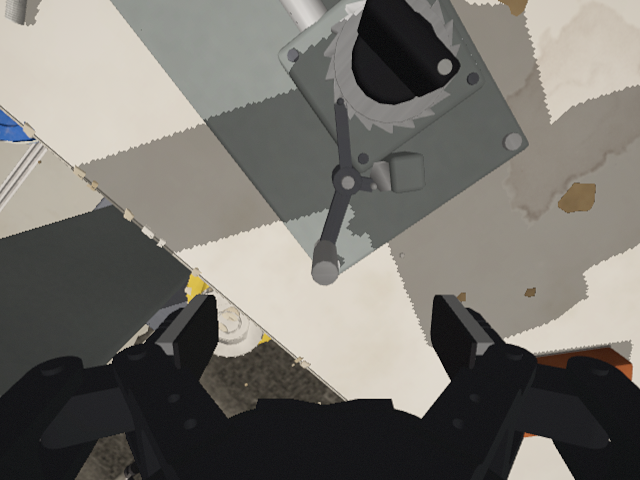

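{"op": "move_arm", "data": {
  "motion": "0 0 0.66 0 0 0;0 0 0.66 0 0 0;0 0 0.66 0 0 0;0 0 0.66 0 0 0;0 0 0 0 0 0",
  "gripper": 1
}}

```text
time: 15.22
tool_pos: [0.4979, -0.1742, 0.0819]
tcp_rot: [0.923, -0.385, -0.002, 0.0]
wrist_force: [-0.6, -0.1, -0.2]
grip_width: 1.003
```

{"op": "move_arm", "data": {
  "motion": "0 0 0 0 0 0;0 0 0 0 0 0;0 0 0 0 0 0;0 0 0 0 0 0;0 0 0 0 0 0",
  "gripper": 0.32
}}

```text
time: 15.85
tool_pos: [0.4997, -0.175, 0.0845]
tcp_rot: [0.923, -0.385, 0.0, 0.0]
wrist_force: [0.4, 0.2, 0.4]
grip_width: 0.32
```

```bash
python3 m.py 8
```

```text
t 16.0 knob 2.201 pos [ 0.4996 -0.1749  0.0843] F [0.04 0.03 0.13] T [ 0.019 -0.039 -0.01 ] Tzs [ 0.034 -0.063 -0.006 -0.005] grip 0.319 q6 0.408 jt6 -0.0
```

View pics/wrist8.png

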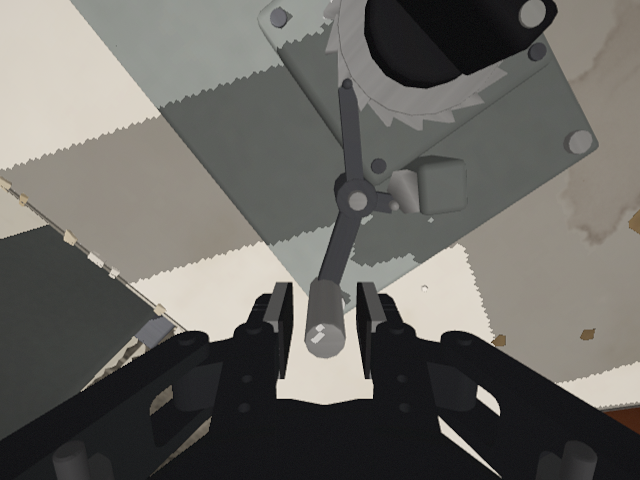

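{"op": "move_arm", "data": {
  "motion": "0.2 0 0 0 0 0;0.2 0 0 0 0 0;0.2 0 0 0 0 0;0.2 0 0 0 0 0;0.2 0 0 0 0 0;0.2 0 0 0 0 0;0 0 0 0 0 0;0 0 0 0 0 0"
}}

```text
time: 17.1
tool_pos: [0.5212, -0.1965, 0.0846]
tcp_rot: [0.923, -0.385, 0.0, -0.0]
wrist_force: [0.2, 0.1, 0.4]
grip_width: 0.323
```

```bash
python3 m.py 9
```

```text
t 17.25 knob 2.201 pos [ 0.5208 -0.1963  0.0845] F [-0.08 -0.08 -0.04] T [-0.014  0.006 -0.017] Tzs [-0.024 -0.023 -0.011 -0.011] grip 0.32 q6 0.386 jt6 0.0
```

View pics/wrist9.png

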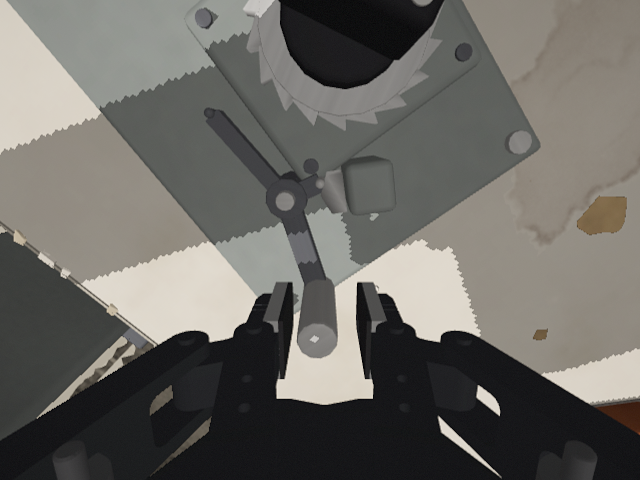

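{"op": "move_arm", "data": {
  "motion": "0 0 0 0 0 0;0 0 0 0 0 0;0 0 0 0 0 0;0 0 -0.66 0 0 0;0 0 -0.66 0 0 0;0 0 -0.66 0 0 0;0 0 -0.66 0 0 0;0.04 -0.88 0 0 0 0;0.04 -0.88 0 0 0 0;0.04 -0.88 0 0 0 0;0.04 -0.88 0 0 0 0;0.04 -0.88 0 0 0 0",
  "gripper": 1
}}

```text
time: 18.85
tool_pos: [0.6035, -0.121, 0.1497]
tcp_rot: [0.923, -0.385, -0.0, 0.0]
wrist_force: [0.2, 0.8, 0.1]
grip_width: 1.001
```

{"op": "move_arm", "data": {
  "motion": "0 0 0 0 0 -0.9;0 0 0 0 0 -0.9;0 0 0 0 0 -0.9;0 0 0 0 0 -0.9;0 0 0 0 0 -0.9;0 0 0 0 0 -0.9;0 0 0 0 0 -0.9;0 0 0 0 0 0;0 0 0 0 0 0"
}}

```text
time: 19.98
tool_pos: [0.6027, -0.1222, 0.1501]
tcp_rot: [0.988, 0.152, -0.0, -0.0]
wrist_force: [-0.0, -0.0, -0.1]
grip_width: 1.003
```

```bash
python3 m.py 10; python3 prof.py 3 6 10; python3 - <<'E'
from h import *
c=dict(np.load('pics/wrist10.npz'));W=world(c)
m=(abs(W[...,2]-.106)<.005)&(np.hypot(W[...,0]-.602,W[...,1]+.122)<.04)
q=W[m];print(m.sum(),q.mean(0));print(cv2.minAreaRect(q[:,:2].astype(np.float32)*1000))
m=(abs(W[...,2]-.094)<.004)&(np.hypot(W[...,0]-.52,W[...,1]+.196)<.03)
print(m.sum(),W[m].mean(0))
E
```

```text
t 20.12 knob 1.103 pos [ 0.6025 -0.1224  0.1502] F [ 0.14 -0.41  0.23] T [-0.005  0.027 -0.01 ] Tzs [ 0.009  0.013 -0.01  -0.054] grip 1.003 q6 -0.548 jt6 0.017
2456 [ 0.60288857 -0.12151988  0.10567706]
((603.4498901367188, -123.18130493164062), (14.029134750366211, 47.94613265991211), 20.3537654876709)
196 [ 0.5161557  -0.18923812  0.09333673]
```

View pics/wrist10.png

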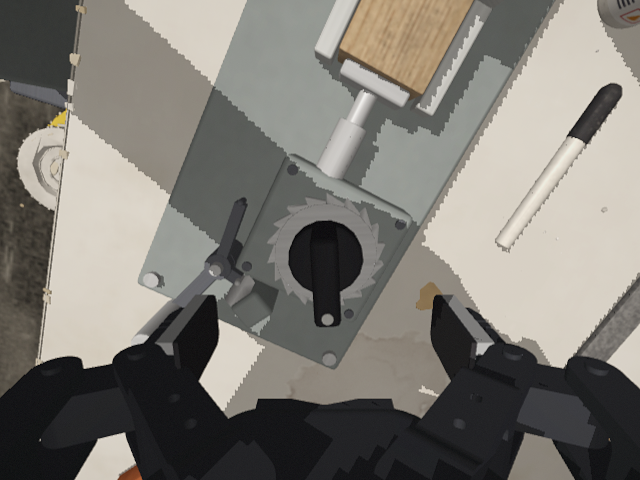

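View pics/prof_3_6_10.png

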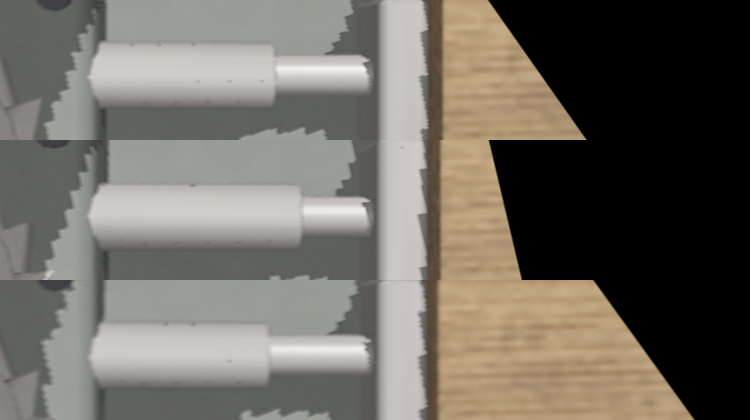

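{"op": "move_arm", "data": {
  "motion": "0 0 0.72 0 0 -0.27;0 0 0.72 0 0 0;0 0 0.71 0 0 0;0 0 0 0 0 0;0 0 0 0 0 0",
  "gripper": 1
}}

```text
time: 20.85
tool_pos: [0.6026, -0.1226, 0.0965]
tcp_rot: [0.984, 0.177, 0.0, 0.0]
wrist_force: [-0.3, 0.9, -0.3]
grip_width: 1.006
```

{"op": "move_arm", "data": {
  "motion": "0 0 0 0 0 0;0 0 0 0 0 0;0 0 0 0 0 0;0 0 0 0 0 0;0 0 0 0 0 0;0 0 0 0 0 0",
  "gripper": 0,
  "squeeze": 30
}}

```text
time: 21.6
tool_pos: [0.6029, -0.1224, 0.0969]
tcp_rot: [0.984, 0.177, 0.0, 0.0]
wrist_force: [1.2, 1.5, 1.7]
grip_width: 0.161
```

{"op": "move_arm", "data": {
  "motion": "0 0 0 0 0 -0.4;0 0 0 0 0 -0.4;0 0 0 0 0 -0.4;0 0 0 0 0 -0.4;0 0 0 0 0 -0.4;0 0 0 0 0 -0.4;0 0 0 0 0 -0.4;0 0 0 0 0 -0.4;0 0 0 0 0 -0.4;0 0 0 0 0 -0.4;0 0 0 0 0 -0.4;0 0 0 0 0 -0.4;0 0 0 0 0 -0.4;0 0 0 0 0 -0.4;0 0 0 0 0 0;0 0 0 0 0 0"
}}

```text
time: 23.6
tool_pos: [0.6017, -0.1238, 0.0969]
tcp_rot: [0.786, 0.618, -0.001, 0.0]
wrist_force: [-3.8, -4.6, 4.4]
grip_width: 0.152
```

```bash
python3 m.py 11; python3 prof.py 3 10 11
```

```text
t 23.75 knob 6.362 pos [ 0.6017 -0.1238  0.0969] F [-3.62 -4.32  4.49] T [-0.769  0.589 -0.008] Tzs [-0.008 -0.015  0.02  -0.028] grip 0.157 q6 -1.572 jt6 0.019
```

View pics/wrist11.png

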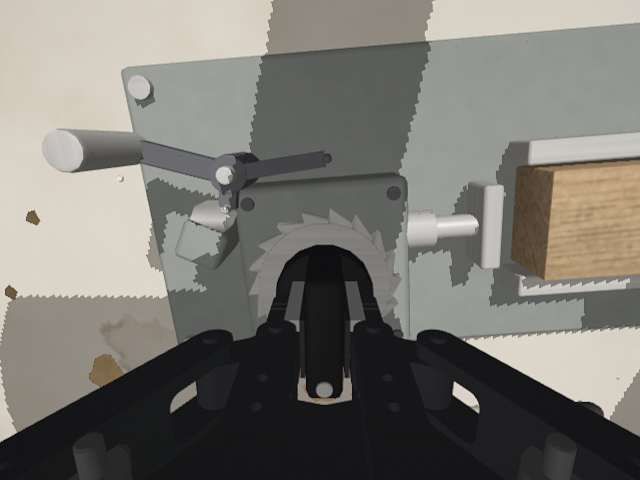

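{"op": "move_arm", "data": {
  "motion": "0 0 0 0 0 -0.2;0 0 0 0 0 -0.2;0 0 0 0 0 -0.1;0 0 0 0 0 0"
}}

```text
time: 24.35
tool_pos: [0.6017, -0.1239, 0.0969]
tcp_rot: [0.759, 0.651, -0.001, 0.0]
wrist_force: [-3.2, -4.7, 3.8]
grip_width: 0.162
```

```bash
python3 m.py 12
```

```text
t 24.5 knob 6.276 pos [ 0.6017 -0.1239  0.0969] F [-3.43 -4.99  4.52] T [-0.901  0.585 -0.466] Tzs [-0.468 -0.468 -0.451 -0.478] grip 0.159 q6 -1.659 jt6 -0.464
```

{"op": "move_arm", "data": {
  "motion": "0 0 0 0 0 0.1;0 0 0 0 0 0;0 0 0 0 0 0;0 0 0 0 0 0;0 0 0 0 0 0;0 0 0 0 0 0;0 0 -0.8 0 0 0;0 0 -0.8 0 0 0;0 0 -0.8 0 0 0;0 -0.5 -0.8 0 0 0;0 -0.5 -0.8 0 0 0;0 -0.5 -0.8 0 0 0;0 0 0 0 0 0;0 0 0 0 0 0",
  "gripper": 1
}}

```text
time: 26.35
tool_pos: [0.5658, -0.1163, 0.2169]
tcp_rot: [0.764, 0.645, 0.0, 0.0]
wrist_force: [0.9, 0.3, 0.2]
grip_width: 1.0
```

```bash
python3 m.py 13; python3 - <<'E'
from h import *
c=dict(np.load('pics/wrist13.npz'));W=world(c)
m=(abs(W[...,2]-.106)<.005)&(np.hypot(W[...,0]-.602,W[...,1]+.122)<.04)
q=W[m];r=cv2.minAreaRect(q[:,:2].astype(np.float32)*1000);print(m.sum(),r,'knob',np.radians(90-r[2])-.161)
m=(abs(W[...,2]-.094)<.004)&(np.hypot(W[...,0]-.52,W[...,1]+.196)<.04)
p=W[m].mean(0);print(p,'pawl',np.arctan2(p[1]+.1535,p[0]-.5405)-np.arctan2(-.021,-.041))
# core top & pad in press frame
O=np.array([.6039,.0134]);a=-.161;X=np.array([np.cos(a),np.sin(a)]);Y=np.array([-np.sin(a),np.cos(a)])
for f in['1','13']:
    W=world(dict(np.load(f'pics/wrist{f}.npz')))
    px=(W[...,:2]-O)@X;py=(W[...,:2]-O)@Y
    m=(abs(W[...,2]-.050)<.0025)&(abs(px)<.02)&(py<.02)&(py>-.05)
    m2=(abs(W[...,2]-.043)<.0025)&(abs(px)<.02)&(py<-.02)&(py>-.08)
    print(f,'core rear y',np.percentile(py[m],1)*1000,'pad front',np.percentile(py[m2],99)*1000)
E
```

```text
t 26.5 knob 6.291 pos [ 0.5652 -0.1162  0.2155] F [ 0.23 -0.43 -0.26] T [ 0.021  0.008 -0.009] Tzs [-0.011  0.032 -0.073  0.016] grip 0.997 q6 -1.648 jt6 0.0
1266 ((602.9208374023438, -123.43856811523438), (14.022320747375488, 48.01640319824219), 80.84390258789062) knob -0.0011959535253592835
[ 0.51790835 -0.192832    0.0936776 ] pawl 0.5760694471408523
1 core rear y -32.945564717686565 pad front -33.04580298501059
13 core rear y -25.38195874931695 pad front -25.056171814711835
```

View pics/wrist13.png

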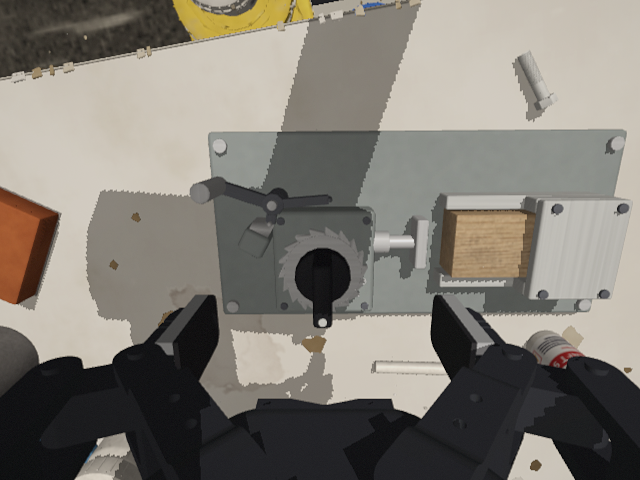

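```bash
python3 -c "
from h import *
print(ctrl.hand_in())"
```

```text
the job is handed in; nothing more can be done
None
```

The job is done and handed in at about 26.5 s. `hand_in` gives no verdict, so what follows is my own measurement.

- **Winding:** I gripped the knob and clicked it clockwise to the 4th click, the first that pushed back firmly. The pad stayed still between clicks 3 and 4 while the plunger rod shortened by one tooth's worth, so the core was on the stop.
- **Hold with the hand off:** the ratchet held the core with about 8 N, estimated from the plunger length. The peak while turning was about 11 N.
- **Pawl and wind-back:** I pushed the pawl out by its post with the fingers loosely round it. The knob then sprang back to about 1.05 rad, and I wound it anticlockwise onto its hard stop, felt as 0.47 N m.

| Last check | Measured |
|---|---|
| Knob angle | about 0.00 rad |
| Pawl angle | about 0.58 rad (out) |
| Core centre along the press axis | about 19.6 mm |
| Hand | clear of everything, wrist force near zero |

The last picture also shows a clear gap between the pad and the core. The bystanders looked undisturbed in the pictures; I did not measure their positions.

Two readings disagreed:
- **Knob torque:** it stayed at about 0.26 N m when I backed off slightly before letting go, higher than the expected 0.18 or so. I put that down to friction, as the rod-length pictures were consistent.
- **Pad front edge:** my depth figure for it in the last check was really the core's edge, so I judged the gap by eye from the picture.

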